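Level the display shelf

TASK

Lay the spirit level lengthwise on the free part of the display shelf, let go of it, and turn the black knob of the levelling foot until the bubble sits centred between its two lines while the level is pressed firmly down (the shelf is springy, so only the reading under firm pressure counts). Finish while holding: the program ends with the arm still pressing the level firmly down on the shelf and the bubble centred. Leave the goods standing around alone.

Things in the scene. Friction and masses are not known exactly. Their poses are not given: they have to be found in the camera images.
- level_center (a point): Centre (half-way up) of the loose spirit level: aluminium bar with black end caps, 220 mm long (its x axis) x 30 mm wide (y) x 36 mm high (z, up), 0.3 kg. At first it lies flat on the counter to the left of the shelf. A 64 mm long green vial lies in the middle of its top face; the rest of the top is plain metal and may be pressed.
- bubble (a joint): Position in m of the 14 mm long pale bubble along the level's own x axis; 0 = centred between the two black lines (2.5 mm beyond the bubble on each side). It moves towards the higher end, 0.45 m per rad of slope, at most 0.024 m, and takes about 1.5 s to settle.
- shelf_spot (a point): Middle of the free part of the top face of the display shelf, a wooden board 400 mm long (y axis), 130 wide (x), 18 thick, top about 80 mm above the counter; z is normal to it. The free part reaches 165 mm to +y and 145 mm to -y (flange of the knob). The level belongs here, lying along y, either way round. The knob is 200 mm to -y.
- riser: Wooden stand under the shelf, fixed on the counter, 130 x 420 x 18 mm (x, y, z), origin under its centre. The shelf pivots on an axle along x at its +y end (185 mm from the origin, 62 mm up) and rests on the levelling foot at its -y end (165 mm from the origin).
- give (a joint): How far the springy shelf stands up from its foot, rad about the axle: 0.02 when left alone, 0 when pressed fully down, where it stops. About 6 N down on the level, 70 mm from its middle towards the knob, closes it; nearer the axle takes more. Pressing lowers the knob end and so moves the bubble 9 mm away from the knob.
- knob_grip (a point): Grip point on the levelling knob, on its axis, 37 mm above the board: a black disc 48 mm across with an upright bar grip, 46 mm long (this frame's x axis), 14 mm thick (y); the bar's top is 7 mm above this point, the disc's top 23 mm below. A flat steel flange 72 mm across lies under it. The frame turns with the knob.
- knob (a joint): Angle of the levelling knob, rad, 0 to 4.5, growing clockwise seen from above. Each rad clockwise raises the knob end by 0.014 rad (5 mm at the knob), moving the bubble 6.3 mm towards the knob. At first that end is too low: it needs 0.8 to 3.0 rad clockwise. It stays where it is left; stiff, 0.15 N m.
- jar_mid (a point): Bystander, to be left alone: a small amber glass jar with a metal lid, 60 mm across, 75 mm tall. This point is its centre.
- carton_mid (a point): Bystander, to be left alone: a small plain cardboard carton, 70 x 100 x 60 mm. This point is its centre.
- bowl_mid (a point): Bystander, to be left alone: a blue ceramic bowl, 110 mm across, 50 mm tall. This point is its centre.
- flask_mid (a point): Bystander, to be left alone: a tall green metal drinking flask, 66 mm across, 200 mm tall. This point is its centre.
Mind the look-alikes: they are no part of the job. Of the things shaped like the part that bears level_center, the aluminium one is meant.

How it is judged:
On the way:
1. the level lies along the shelf board and has been let go (x of level_center in the frame of shelf_spot between -0.04 and 0.04 m and y of level_center in the frame of shelf_spot between -0.065 and 0.065 m and z of level_center in the frame of shelf_spot between 0.01 and 0.026 m and angle between the x axis of level_center and the y axis of shelf_spot, either way round below 0.2 rad and contact force between level and shelf above 0.8 N and contact force between the fingers and level below 0.2 N), for 0.2 s.
At the end, for the whole second after the job is handed in: Level along the free part of the shelf (within 65 mm along, 40 mm across, 0.2 rad), fingers press it (over 3.5 N), it bears on the shelf with over 7 N, shelf fully down (give under 0.004 rad) and within 0.01 rad of level, bubble within 3 mm of centre, through the last second (x of level_center in the frame of shelf_spot between -0.04 and 0.04 m and y of level_center in the frame of shelf_spot between -0.065 and 0.065 m and z of level_center in the frame of shelf_spot between 0.01 and 0.026 m and angle between the x axis of level_center and the y axis of shelf_spot, either way round below 0.2 rad and value of joint bubble between -0.003 and 0.003 m and angle between shelf_spot's own z axis and vertical below 0.01 rad and value of joint give below 0.004 rad and contact force between level and shelf above 7 N and contact force between the fingers and level above 3.5 N); the arm keeps its last pose, push and grip.
It fails at once if the jar is moved more than 40 mm or tipped (distance of jar_mid from where it was at the start of the episode above 0.04 m or angle between jar_mid's own z axis and vertical above 0.5 rad).
It fails at once if the carton is moved more than 40 mm or tipped (distance of carton_mid from where it was at the start of the episode above 0.04 m or angle between carton_mid's own z axis and vertical above 0.5 rad).
It fails at once if the bowl is moved more than 40 mm or tipped (distance of bowl_mid from where it was at the start of the episode above 0.04 m or angle between bowl_mid's own z axis and vertical above 0.5 rad).
It fails at once if the flask is moved more than 40 mm or tipped (distance of flask_mid from where it was at the start of the episode above 0.04 m or angle between flask_mid's own z axis and vertical above 0.5 rad).
It also fails if it takes over 72 s, if anything falls off the work surface, if the arm or the gripper's body presses on something with over 40 N, if the wrist force passes 120 N, or if a joint passes its speed limit or range.

ROBOT

A 6-joint arm with a two-finger parallel gripper is mounted at the origin on the work surface. World frame = base frame: x ahead of the robot, y to its left, z up, the work surface at z = 0. Lengths are in m, angles in rad, forces in N, time in s.
With the tool pointing down it reaches from about 0.375 to 0.925 m from the base axis. Payload 5.7 kg.
Tool frame: the origin (TCP) lies midway between the tips of the shut fingers; the grasp point (between the pads) lies 19 mm behind it; z points along the fingers, x is the direction in which the jaws open and shut, and the axes are right-handed (so a half turn about z gives the same grasp; the last joint's range is limited). The gripper opens to 88 mm and grips with 3 to 60 N. Pads are 20 mm wide; open, the fingers measure 115 mm over their backs; the gripper's body (75 mm by 178 mm) begins 61 mm behind the grasp point.
Start: joints at [1.117, 0.359, 1.51, -0, 1.272, -0.115], TCP at [0.199, 0.566, 0.223] pointing down, gripper open.
Joint ranges: [-2.97, 2.97], [-1.01, 2.36], [0.21, 2.38], [-0.96, 4.11], [0.2, 2.71], [-2.98, 2.98]. Speed limits (rad/s): [2.39, 2.39, 3.14, 3.14, 3.14, 3.14].

INTERFACE

Orientations are given as a unit quaternion [x, y, z, w].
In Python, from bench import move_ptp, servo_line, goto_joints, move_gripper, sleep, inverse_kinematics, capture, PlanningError, close_job, spot_in, silhouettes, current_clock, current_joint_pos, current_qvel, current_joint_torque, current_position, current_orientation, current_force, current_torque, current_finger_gap gives the robot as it stands. Calls block until the motion is done:
- move_ptp(position, orientation): joint-space move of the TCP to a pose.
- servo_line(position, orientation=None, rate=0.15, contact_N=None): straight line of the TCP; orientation=None keeps the orientation; rate is the mean speed in m/s. With contact_N (N) it stops when the force on the tool has changed by that much, and returns True; else False.
- goto_joints(angles): joint-space move.
- move_gripper(opening): finger opening in m; the grip force is fixed at half the most; returns when the fingers have stopped.
- sleep(seconds).
- inverse_kinematics(position, orientation): joint angles nearest the present ones, or None.
- capture(name): name is "scene" or "top" or "wrist"; returns a dict with "image" (400x640x3 uint8, blue, green, red), "range_z" (400x640 float32, m along the optical axis (not along the pixel's ray), 0 where there is no reading), "intrinsics" (3x3 intrinsics, pixels), "R" (3x3) and "t" (3): a world point X has camera coordinates R X + t. Camera axes: x right, y down, z forward; pixel columns grow to the right and rows downward; lengths in m; the calibration is good to about 2 mm. A picture is of the moment at which its call begins.
A pose or a line that the arm cannot do raises PlanningError and nothing moves.
- close_job(): hands the job in, once; it reports no verdict.
Trained networks look in the newest picture that a camera, given by its name, has taken for a name from the list of things; names that differ only in an ending like _2 or _b are one class to them, and where a whole thing is asked for, a point or a joint stands for the part that bears it (a point fixed in the world has none). Each returns a list of dicts, best first, with "conf" (0 to 1); they miss things now and then, are a little off and sometimes report something else, mostly with a low value. They report only what shows in the picture. A call takes as long as a camera call. They do not tell look-alikes from the thing itself.
- spot_in(camera, query): "xy" ([column, row] in pixels, amid what is visible of it).
- silhouettes(camera, query): "region" (400x640 bool, what is visible of it) and "xy" ([column, row] in pixels, amid what is visible of it).
Readings, each from a call of its own:
- current_clock(): time.
- current_joint_pos(): joint angles.
- current_qvel(): joint speeds.
- current_joint_torque(): joint torques, N m.
- current_position(): TCP position.
- current_orientation(): TCP orientation.
- current_force(): force on the tool from outside, world axes, zero at the start.
- current_torque(): the same for the moment, N m.
- current_finger_gap(): finger opening in m.
Only numpy, scipy, OpenCV 4.12 (cv2) and the standard library are available. Lean on these libraries where they do the work, as an engineer would, in place of code of your own. Each camera call takes 0.05 s, during which the arm holds its last target.

## Working session

There is one attempt and no reset: what is moved stays moved. The work goes in short steps, each a Python script; the robot and the scene stay as the last script left them, time stands still between calls to the robot, and variables do not carry over. Pictures are saved under pics/ and viewed, and the job is handed in when it is done.

```bash
mkdir -p pics; ls
cat > h.py <<'E'
import numpy as np, cv2
from bench import *
def px2w(c,u,v,z=None):
    K=c["intrinsics"];R=c["R"];t=c["t"]
    if z is None: z=c["range_z"][int(round(v)),int(round(u))]
    p=np.linalg.inv(K)@np.array([u,v,1.0])*z
    return R.T@(p-t)
def cloud(c,mask):
    vs,us=np.nonzero(mask&(c["range_z"]>0)); z=c["range_z"][vs,us]
    p=(np.linalg.inv(c["intrinsics"])@np.stack([us,vs,np.ones_like(us)]).astype(float))*z
    return (c["R"].T@(p-c["t"][:,None])).T
def w2px(c,X):
    p=c["intrinsics"]@(c["R"]@np.array(X)+c["t"]); return p[:2]/p[2]
def down(yaw):
    # tool z down, tool x at yaw in world
    c,s=np.cos(yaw),np.sin(yaw)
    from scipy.spatial.transform import Rotation as Ro
    return Ro.from_matrix(np.array([[c,s,0],[s,-c,0],[0,0,-1]])).as_quat()
E
python3 - <<'E'
from h import *
for n in ["scene","top","wrist"]:
    c=capture(n); cv2.imwrite(f"pics/{n}0.png",c["image"])
    print(n,c["R"].round(3).tolist(),c["t"].round(3),c["intrinsics"][0,0])
    if n!="wrist":
        for q in ["level_center","riser","knob_grip","knob","jar_mid","carton_mid","bowl_mid","flask_mid"]:
            for d in silhouettes(n,q):
                P=cloud(c,d["region"])
                print(n,q,round(d["conf"],2),np.round(d["xy"]),np.median(P,0).round(3) if len(P) else None, len(P))
print(current_joint_pos(),current_position(),current_orientation(),current_clock())
E
```

```text
pics
scene [[0.008, 1.0, -0.011], [0.774, -0.013, -0.632], [-0.633, -0.003, -0.774]] [-0.003 -0.318  2.148] 504.68589110770864
scene level_center 0.9 [388. 172.] [0.268 0.248 0.035] 422
scene level_center 0.82 [457. 209.] [0.461 0.479 0.032] 710
scene level_center 0.65 [407. 224.] [0.52  0.285 0.035] 542
scene riser 0.94 [298. 234.] [ 0.589 -0.087  0.079] 5146
scene riser 0.47 [386. 269.] [0.722 0.197 0.022] 743
scene knob_grip 0.7 [250. 220.] [ 0.564 -0.25   0.103] 162
scene knob 0.63 [254. 222.] [ 0.565 -0.251  0.102] 151
scene jar_mid 0.52 [341. 190.] [0.387 0.056 0.056] 326
scene carton_mid 0.97 [312. 281.] [ 0.781 -0.046  0.058] 868
scene carton_mid 0.51 [299. 225.] [ 0.572 -0.09   0.081] 3809
scene bowl_mid 0.57 [385. 273.] [0.722 0.197 0.023] 803
scene flask_mid 0.74 [194. 229.] [ 0.609 -0.438  0.111] 754
scene flask_mid 0.72 [339. 188.] [0.387 0.055 0.056] 316
top [[0.028, -0.999, 0.024], [-0.98, -0.032, -0.196], [0.197, -0.018, -0.98]] [-0.014  0.531  1.219] 477.2707564757805
top level_center 0.9 [225. 312.] [0.235 0.248 0.035] 1163
top level_center 0.83 [140. 226.] [0.451 0
[... 200 characters left out ...]
0.86 [421. 195.] [ 0.553 -0.251  0.096] 264
top knob 0.49 [418. 192.] [ 0.556 -0.252  0.095] 297
top jar_mid 0.65 [358. 194.] [ 0.557 -0.089  0.081] 7398
top jar_mid 0.57 [297. 261.] [0.367 0.054 0.073] 429
top carton_mid 0.92 [340. 123.] [ 0.756 -0.046  0.058] 1122
top bowl_mid 0.59 [253. 126.] [0.748 0.197 0.02 ] 1217
top flask_mid 0.62 [497. 178.] [ 0.58  -0.434  0.124] 1089
wrist [[0.332, 0.943, 0.0], [0.908, -0.32, 0.271], [0.256, -0.09, -0.963]] [-0.599 -0.032  0.391] 327.776045954475
[ 1.11686303e+00  3.58816105e-01  1.51038663e+00  1.40141097e-05
  1.27248254e+00 -1.15111952e-01] [0.1994271  0.56586975 0.22261828] [ 8.16204495e-01  5.77763118e-01 -4.38383852e-05  1.63634852e-05] 0.95
```

View pics/top0.png

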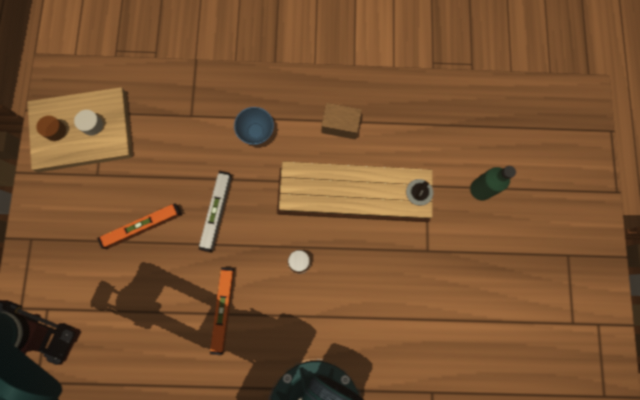

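View pics/scene0.png

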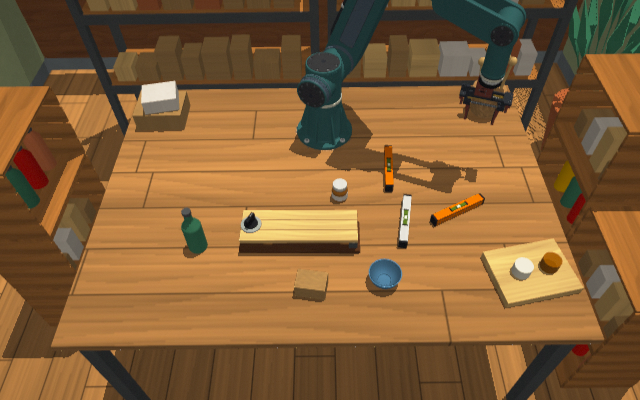

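View pics/wrist0.png

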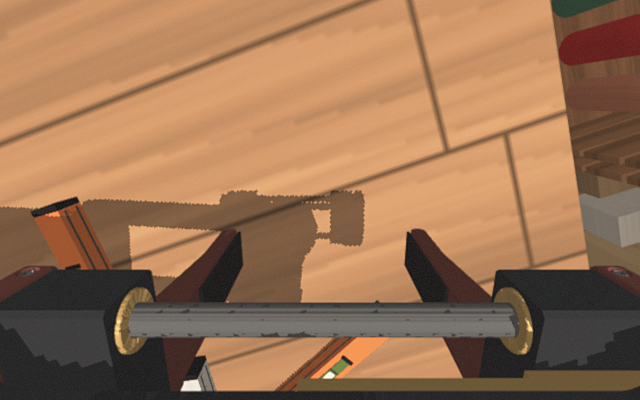

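The aluminium level is at top-image (215,210) and the two orange ones are look-alikes. The shelf spans (280–433, 162–218) and the knob is at (420,190). Next I'll fit their geometry.

```bash
cat > fit.py <<'E'
from h import *
import sys
tag=sys.argv[1] if len(sys.argv)>1 else "a"
for n in ["top","scene"]:
    c=capture(n)
    Z=c["range_z"]; P=cloud(c,np.ones(Z.shape,bool))
    def rect(name,sel):
        Q=P[sel]; r=cv2.minAreaRect(Q[:,:2].astype(np.float32)*1000)
        print(n,name,np.round(r[0],1),np.round(r[1],1),round(r[2],1),"medz",np.median(Q[:,2]).round(4),len(Q))
    x,y,z=P.T
    rect("level",(abs(x-.5)<.15)&(abs(y-.285)<.08)&(z>.028)&(z<.045))
    s=(abs(x-.557)<.1)&(abs(y+.09)<.22)&(z>.066)&(z<.09)
    rect("shelf",s); Q=P[s]
    A=np.c_[Q[:,0]-.557,Q[:,1]+.09,np.ones(len(Q))];k=np.linalg.lstsq(A,Q[:,2],rcond=None)[0];print("plane",k.round(4))
    rect("bar",(abs(x-.557)<.06)&(abs(y+.28)<.08)&(z>.110)&(z<.14))
    im=c["image"]; 
    u,v=map(int,w2px(c,[.557,-.285,.1])); cv2.imwrite(f"pics/{tag}{n}_knob.png",cv2.resize(im[v-40:v+40,u-50:u+50],None,fx=8,fy=8,interpolation=cv2.INTER_CUBIC)[:600])
E
python3 fit.py
```

```text
top level [499.9 286.7] [ 32.4 220. ] 79.9 medz 0.0353 959
top shelf [560.6 -90.3] [400.3 131.8] 89.0 medz 0.0805 7156
plane [0.0041 0.0061 0.0805]
top bar [ 556.  -254.8] [14.6 44.8] 63.5 medz 0.1224 108
scene level [478.3 286.3] [264.3  86.1] 5.0 medz 0.0361 434
scene shelf [560.2 -89.3] [400.7 138.4] 89.6 medz 0.0811 3562
plane [-0.0139  0.0055  0.0809]
scene bar [ 557.7 -252.7] [15.2 48. ] 61.7 medz 0.1216 65
```

```bash
python3 - <<'E'
from h import *
y=np.radians(79.9); q=down(y)
print(current_clock(), inverse_kinematics([.5,.2867,.12],q), inverse_kinematics([.561,-.055,.15],down(np.radians(-1))))
move_ptp([.5,.2867,.10],q)
c=capture("wrist"); cv2.imwrite("pics/w1.png",c["image"])
servo_line([.5,.2867,.006],rate=.1,contact_N=8)
print(current_position(),current_force())
move_gripper(0.0)
print(current_finger_gap(),current_force(),current_clock())
servo_line([.5,.2867,.16],rate=.15)
print(current_finger_gap(),current_force(),current_clock())
E
python3 -c "print()"
```

```text
1.05 [ 4.00802188e-01  4.35826957e-01  1.67486388e+00 -4.44089210e-16
  1.03090182e+00 -9.93715884e-01] [-2.20263715e-01  3.83421396e-01  1.67381160e+00 -4.44089210e-16
  1.08435966e+00 -2.02810422e-01]
[0.50048552 0.28694405 0.00651952] [-0.15588977 -0.89492063  0.71630031]
0.029427520231986276 [-0.070767   -0.13398365  0.53675656] 4.6917
0.02985379220303907 [-0.30139749 -0.17829843 -3.03679943] 5.8667
```

View pics/w1.png

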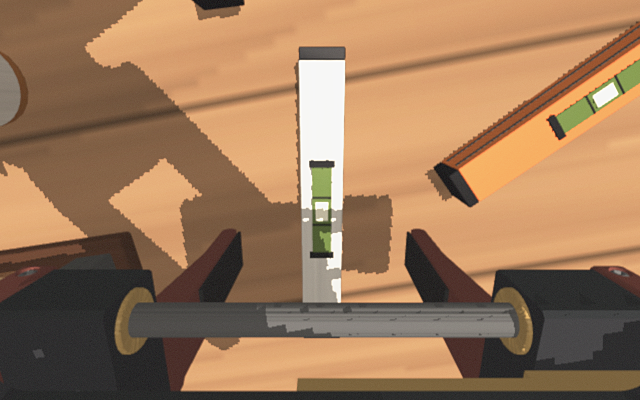

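View pics/atop_knob.png

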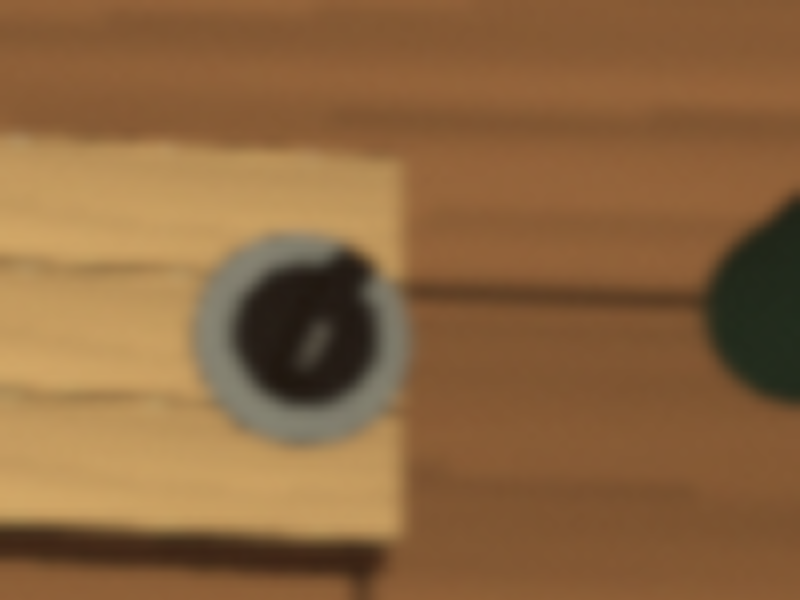

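The wrist view shows the aluminium bar between the fingers, vial at about (321,210), and the force shows the 3 N lifted. Now placing.

Run:
```python
from h import *
q=down(np.radians(-1))
move_ptp([.5605,-.055,.17],q)
print(current_position(),current_finger_gap())
servo_line([.5605,-.055,.105],rate=.1)
h=servo_line([.5605,-.055,.086],rate=.03,contact_N=2.5)
print(h,current_position(),current_force())
move_gripper(0.088)
sleep(.1)
print(current_finger_gap(),current_force(),current_clock())
servo_line([.5605,-.055,.19],rate=.15)
sleep(.2)
for n in ["top","wrist"]:
    c=capture(n); cv2.imwrite(f"pics/{n}2.png",c["image"])
print(current_clock())
```

```text
[ 0.5603486  -0.05402657  0.16973393] 0.029597283248831506
True [ 0.56032116 -0.05517606  0.08712582] [ 0.62194736 -0.88306655  3.70188331]
0.08773600190102893 [-0.03267926  0.17299175 -0.23569052] 9.6583
10.8
```

View pics/wrist2.png

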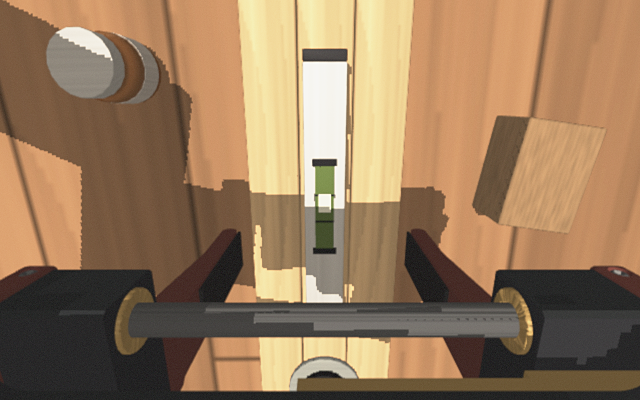

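View pics/top2.png

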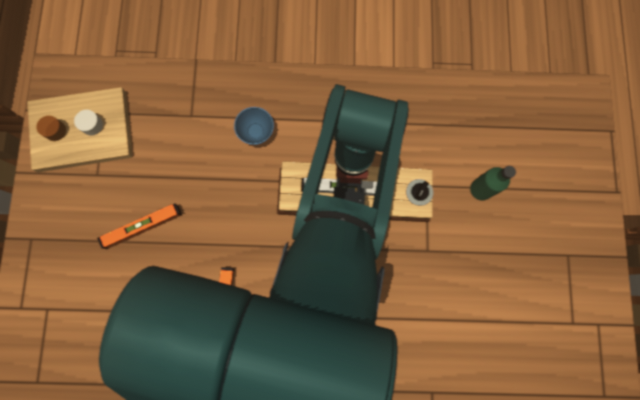

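The level lies along the shelf (wrist image columns 303–348, vial at about (324,205)) and has been released. Next I press it and read the bubble.

```bash
cat > press.py <<'E'
from h import *
def press(x=.561,y=-.13,ztop=.117,F=16,tag="p"):
    q=down(np.radians(-1))
    move_ptp([x,y,ztop+.03],q)
    if current_finger_gap()>.003: move_gripper(0.0)
    f0=np.array(current_force())[2]
    h=servo_line([x,y,ztop-.03],rate=.04,contact_N=8)
    z=current_position()[2]; print("contact",h,z,current_force())
    sleep(.15)
    zt=z
    for i in range(15):
        f=np.array(current_force())[2]-f0
        if f>F: break
        zt-=.001 if f<F-6 else .0005
        servo_line([x,y,zt],rate=.02)
        sleep(.1)
    print("pressed",current_position(),zt,current_force(),f0,current_clock())
def look(tag):
    c=capture("wrist"); cv2.imwrite(f"pics/{tag}.png",c["image"])
    u,v=map(int,w2px(c,[.561,-.055,.117])); v=max(v,50)
    cv2.imwrite(f"pics/{tag}z.png",cv2.resize(c["image"][max(v-60,0):v+60,u-60:u+60],None,fx=5,fy=5,interpolation=cv2.INTER_CUBIC))
    print("crop origin",u-60,max(v-60,0),current_clock())
    np.savez(f"pics/{tag}.npz",**c)
E
python3 - <<'E'
from press import *
press()
sleep(1.8); print(current_force())
look("p1")
E
```

```text
contact True 0.11264504107945111 [0.839904   0.61567331 4.79644216]
pressed [ 0.56354435 -0.13104093  0.11204991] 0.10964504107945111 [-0.32764389 -0.42657547 16.71494253] -0.7944604460304107 15.0417
[-0.57598473 -1.13600394 17.33667803]
crop origin 257 40 16.8917
```

View pics/p1.png

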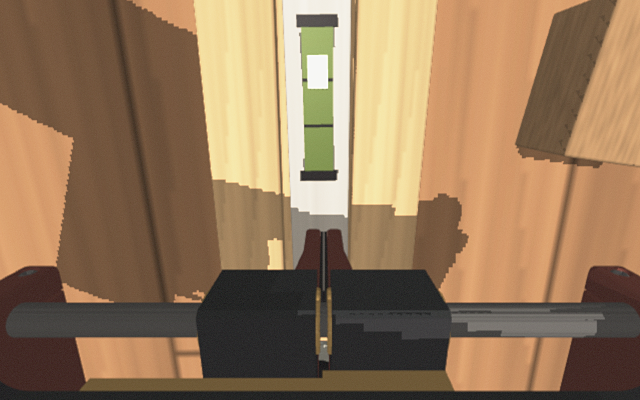

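View pics/p1z.png

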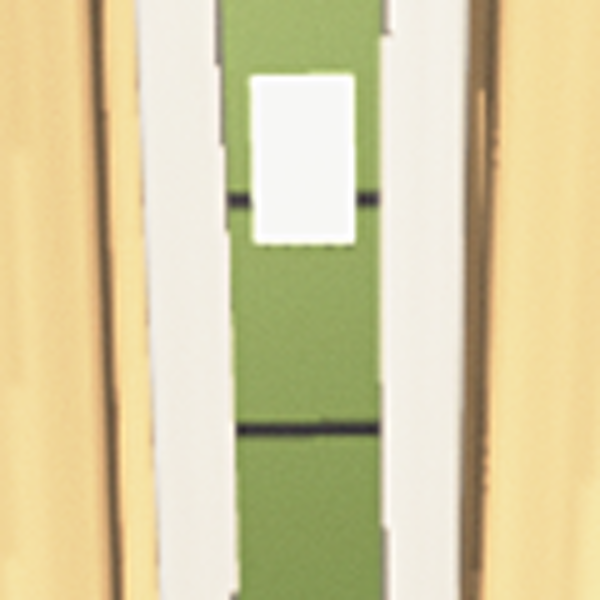

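Pressed reading: the lines are at crop rows 200 and 430, and the bubble spans 73–243. That puts it about 13 mm towards +y, away from the knob, so it needs about 2.06 rad clockwise.

```bash
cat > turn.py <<'E'
from h import *
def turn(bar_deg,ang,z0,xy=(.557,-.2545),rise=.005,up=.17):
    y0=np.radians(bar_deg); x,y=xy
    p=current_position(); servo_line([p[0],p[1],up],rate=.15)
    ths=np.linspace(0,ang,max(2,int(abs(ang)/.35)+1))
    move_ptp([x,y,up],down(y0)); print("j6",current_joint_pos()[5])
    move_gripper(.045)
    h=servo_line([x,y,z0],rate=.1,contact_N=8); print("desc hit",h,current_position())
    move_gripper(0.0); print("gap",current_finger_gap(),current_force(),current_torque())
    for t in ths[1:]:
        move_ptp([x,y,z0+rise*t],down(y0-t))
    print("turned",current_position(),current_orientation(),current_force(),current_torque(),current_finger_gap())
    move_gripper(.045)
    servo_line([x,y,up],rate=.15)
    print(current_clock())
E
python3 - <<'E'
from turn import *
turn(63.0,2.06,.100)
c=capture("wrist"); cv2.imwrite("pics/k1.png",c["image"])
E
python3 - <<'E'
from press import *
press(ztop=.123)
sleep(1.6); print(current_force())
look("p2")
E
```

```text
j6 -1.6397020734231522
desc hit False [ 0.55740935 -0.25476973  0.10042407]
gap 0.013607964421824041 [-0.51020796 -4.52152333  1.57364353] [-0.4910357   0.11267266  0.13225293]
turned [ 0.55704811 -0.25426271  0.11019049] [ 8.88134890e-01 -4.59582830e-01 -4.64649939e-05 -1.93401057e-04] [ 0.06729353 -1.39793856 -0.41798722] [-0.66895163  0.03536792 -0.06211436] 0.013897350807669948
24.5
contact True 0.11904978190652693 [-0.08479078  0.33609145  4.82433184]
pressed [ 0.56342629 -0.13114538  0.11843831] 0.11604978190652693 [-0.58872951 -1.17063456 17.68653978] 0.3014463051899332 28.5583
[-1.37735078 -1.85044125 16.8545411 ]
crop origin 258 40 30.2083
```

View pics/k1.png

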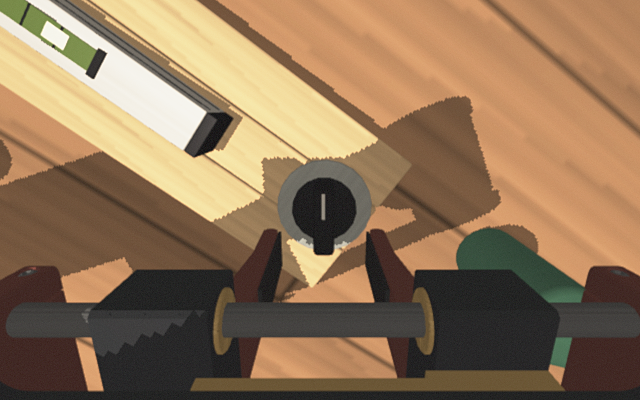

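View pics/p2.png

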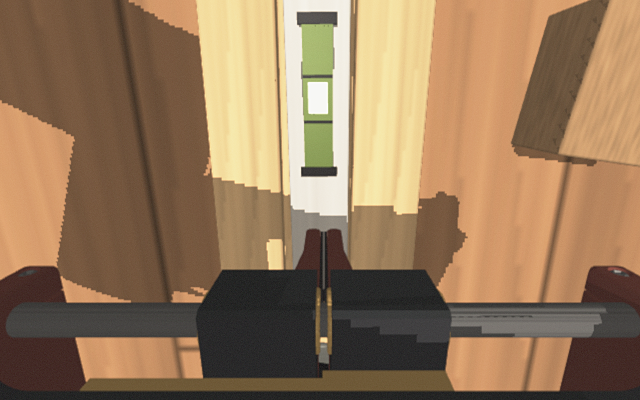

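View pics/p2z.png

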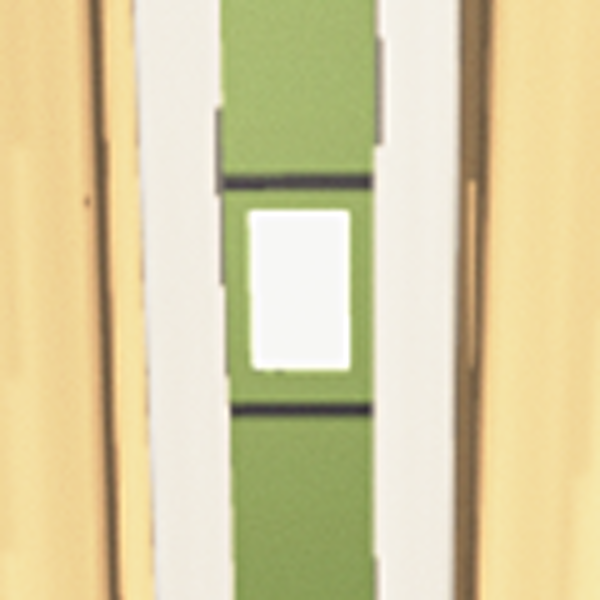

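The bubble spans crop rows 210–370, with the lines at 182 and 410. It is within about 0.5 mm of centre at about 17 N. I'll check it is steady, then hand in.

Run:
```python
from press import *
sleep(.8); look("p3")
im=cv2.imread("pics/p3z.png"); col=im[:,300].astype(int).mean(1)
b=np.nonzero(col>200)[0]; d=np.nonzero(im[:,238].astype(int).mean(1)<75)[0]
print("bubble",b.min(),b.max(),"dark",d)
print(current_force(),current_clock())
c=capture("scene"); cv2.imwrite("pics/s3.png",c["image"])
close_job()
```

```text
crop origin 258 40 31.0583
bubble 210 369 dark [184 185 406 407 408 409 410 411 412 413 414]
[-2.0871953  -1.6279669  17.49792963] 31.0583
the job is handed in; nothing more can be done
```

View pics/s3.png

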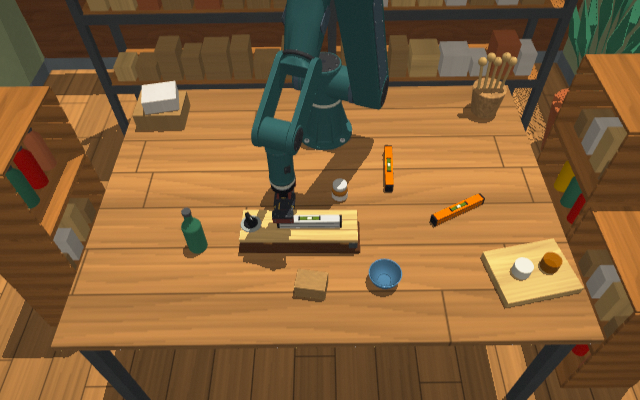

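The job is handed in at about 31 s, with the arm still pressing the aluminium level down on the shelf and the bubble centred. I laid the level on the free part of the shelf and let go of it. Pressed at about 17 N, it read 13 mm away from the knob, so I turned the knob about 2.06 rad clockwise and pressed again.

**Last checks:**
- **Bubble:** it sat about 0.5 mm off centre, against the 3 mm allowed. Two pictures 0.85 s apart showed it steady.
- **Press force:** about 17.5 N, 75 mm from the level's middle towards the knob. That is well above the 6 N or so needed to close the springy shelf.
- **Goods:** the jar, carton, bowl and flask are standing and look unmoved in the final scene picture. I did not measure their positions again.

Shelf tilt and give were not measured separately at the end. I take them as within limits from the centred bubble and the press force. No check failed or disagreed.

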